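# Close the side belts of the carton sealer on a packed carton with the folding crank

## Task

The carton in the bench sealer must be clamped for taping: swing the folded crank handle up, crank clockwise until both side belts bear snugly on the carton's sides (feel the crank stiffen to roughly twice its free-running effort, and do not crush the cardboard), then fold the handle back flat along the crank arm and let go. Leave everything else on the table where it is.

Things in the scene. Friction and masses are not known exactly. Their poses are not given: they have to be found in the camera images.
- sealer: Bench-top carton sealer, fixed to the table. Origin on the table under the crank shaft; x points from the shaft to the roller bed (top 75 mm above the table, 370 mm in x by 500 mm in y, its centre 280 mm from the shaft), y is the run direction, z up. The crank stands on a grey gearbox in front of the bed; a switch box, 75 mm high, stands in front of the bed at y = +190 mm.
- crank_center (a point): Point on the upright crank shaft at the middle of the crank arm's thickness, 152 mm above the table. x points along the arm from the shaft to the handle's pivot, z up. The arm is a dark steel bar 14 mm wide and 12 mm thick, 96 mm from the shaft to its end; hub 38 mm in diameter, 28 mm high, centred on this point.
- crank (a joint): Angle of the crank (rad, 0 to 21), grows clockwise seen from above. At 0 the arm points along the sealer's +x. Both side belts move towards the bed's centre line by 6 mm per rad. Running free it takes 0.35 N m (about 4 N at the handle). It has friction and stays where it is left, so its load is felt truly only while it is turning, slowly; let go when tighter, it springs back to about 30 N on the belts.
- handle (a joint): Angle of the folding handle (rad): 0 folded flat over the arm, pointing to the hub; 1.57 standing straight up (stop). A stiff pivot, about 0.22 N m, so it stays where it is left: about 4.5 N at handle_grip.
- handle_pivot (a point): Pivot pin of the folding handle: 89 mm out along the arm from the shaft and 23 mm above crank_center; the pin is level and square to the arm. The clevis there is 22 mm wide.
- handle_grip (a point): Point on the axis of the red handle, 48 mm from the pivot and 20 mm from its free end. The handle is a round sleeve, 21 mm in diameter, 55 mm long (13 to 68 mm from the pivot), which spins freely about its own axis. Folded, its axis is 175 mm above the table and it clears the arm by 6.5 mm; upright, its end is 243 mm above the table. Cranked from above with the handle upright.
- guide_near: Side-belt unit on the shaft's side of the bed, blue with a black belt, 34 mm thick, 310 mm long in y, its top (yellow bar) 146 mm above the table. Origin on its belt face at half its length. At crank angle q the belt face is 150 mm - 6 mm x q from the bed's centre line (which lies 280 mm from the shaft).
- guide_far: The opposite side-belt unit, mirrored; both move together. Origin 250 mm nearer to the shaft than its belt face. Snug means about 35 N of each belt on the carton (18 to 55 N is good). Each 10 N on both sides adds 0.12 N m to the crank, about 1.35 N at the handle, so snug feels some 4.5 N stiffer there than running free; shoving the carton straight first adds up to 1 N.
- carton: Packed open-topped cardboard carton standing loose on the bed between the belts, a little askew and off centre. Origin under its centre; 142 mm wide in x, 230 mm long in y, 135 mm high, about 1.6 kg. Each long side bulges outward by a further 0 to 14 mm, depending on how it was packed: this cannot be known beforehand. The sides give about 1 mm per 50 N. Over 65 N on a side crushes it.
- can_soup: Bystander: red soup can, 66 mm in diameter, 100 mm high, upright. Origin under its centre.
- can_tuna: Bystander: flat blue can, 84 mm in diameter, 45 mm high. Origin under its centre.
- tape_roll: Bystander: roll of brown tape lying flat, 104 mm in diameter, 48 mm high. Origin under its centre.
- jar_sauce: Bystander: sauce jar, 72 mm in diameter, 130 mm high. Origin under its centre.
- cracker_box: Bystander: red cracker box, 55 x 150 x 190 mm high. Origin under its centre.
- pasta_box: Bystander: blue pasta box, 40 x 90 x 170 mm high. Origin under its centre.
- cracker_pack: Bystander: cream cracker pack lying flat, 55 x 100 x 42 mm high. Origin under its centre.

How it is judged:
On the way, in this order (a step that is already met when the one before it is completed fails the run):
1. the handle is swung up (over 1.3 rad) while the belts are still off the carton (value of joint handle above 1.3 rad and contact force between each of guide_near, guide_far and carton below 2 N), for 0.1 s.
2. with the handle up (over 1.1 rad), both belts bear on the carton with more than 15 N (value of joint handle above 1.1 rad and contact force between each of guide_near, guide_far and carton above 15 N), for 0.1 s.
At the end, for the whole second after the job is handed in: The handle lies folded on the crank arm (within 0.12 rad) and is let go; both side belts bear on the carton with 12 to 60 N each; the carton stands upright and in line with the belts (within 0.05 rad); the crank and the carton are at rest (value of joint handle below 0.12 rad and contact force between guide_near and carton between 12 and 60 N and contact force between guide_far and carton between 12 and 60 N and angle between the y axis of carton and the y axis of sealer, either way round below 0.05 rad and angle between carton's own z axis and vertical below 0.05 rad and linear speed of carton below 0.01 m/s and velocity of joint crank between -0.05 and 0.05 rad/s); the robot touches nothing.
It fails at once if a belt presses on the carton with more than 65 N (crushed) (contact force between any of guide_near, guide_far and carton above 65 N).
It fails at once if a bystander is moved by more than 20 mm (distance of any of can_soup, can_tuna, tape_roll, jar_sauce, cracker_box, pasta_box, cracker_pack from where it was at the start of the episode above 0.02 m).
It also fails if it takes over 72 s, if anything falls off the work surface, if the arm or the gripper's body presses on something with over 40 N, if the wrist force passes 120 N, or if a joint passes its speed limit or range.

## Robot

A 7-joint arm with a two-finger parallel gripper is mounted at the origin on the work surface. World frame = base frame: x ahead of the robot, y to its left, z up, the work surface at z = 0. Lengths are in m, angles in rad, forces in N, time in s.
With the tool pointing down it reaches from about 0.4 to 0.85 m from the base axis. Payload 10.4 kg.
Tool frame: the origin (TCP) lies at the very end of the fingers, on their centre line; the grasp point (between the pads) lies 19 mm behind it; z points along the fingers, y is the line along which they close (so a half turn about z gives the same grasp; the last joint's range is limited). The gripper opens to 87 mm and grips with 3 to 60 N. Pads are 19 mm wide; open, the fingers measure 117 mm over their backs; the gripper's body (75 mm by 190 mm) begins 51 mm behind the grasp point.
Start: joints at [-1.223, 0.332, -0.065, 1.46, 0.022, 1.35, -0.088], TCP at [0.226, 0.583, 0.223] pointing down, gripper open.
Joint ranges: [-2.6, 2.6], [-0.5, 2.12], [-1.47, 1.34], [0.16, 2.42], [-1.27, 4.41], [0.06, 2.06], [-2.6, 2.6]. Speed limits (rad/s): [2.22, 2.22, 2.79, 2.79, 3.14, 3.14, 3.14].

## Interface

Orientations are given as a unit quaternion [x, y, z, w].
In Python, from bench import * gives the robot as it stands.
- The arm moves only by the tool step_arm, never from a script. Its arguments are lists of equal length, an entry for each row: "delta_pos": the shift along the world's x, y, z in units of 25 mm (1.0 is 25 mm), a list of three; "turn": the turn about the world's z in units of 0.12 rad (1.0 is 0.12 rad). In form: {"delta_pos": [[tx, ty, tz], ...], "turn": [turn, ...]}. A call has 1 to 12 rows; each row shifts and turns the commanded pose from where the row before left it; what a row does not reach is not made up. A row lasts 1/10 s, in which the tool goes at most 50 mm and 8.59 degrees, less where a joint would pass 70% of its speed; a pose out of reach is approached as far as the arm can. A call with a number of a shift or a turn outside -1 to 1 is refused whole. A call with a gripper value outside its range is refused whole. "grip" is the closure, from 0 (fully open) to 1 (shut), set as the call begins (left out, the last holds). The fingers move at their own pace and stop on an object; "newtons" is the grip in N (left out, the last holds). Time passes only in rows, so rows that do not move let the fingers close. It gives the time, the measured TCP pose, the force, the opening and the grip force at its end, in the units of the state.
- read_state(): the state, without advancing time (a new reading comes with each control period).
- camera(name): name is "side" or "top"; returns a dict with "image" (420x560x3 uint8, red, green, blue), "z_map" (420x560 float32, m along the optical axis (not along the pixel's ray), 0 where there is no reading), "mtx" (3x3 intrinsics, pixels), "view" (4x4, takes a point from world to camera coordinates). Camera axes: x right, y up, looking along -z (the intrinsics and any distortion apply to the point x, -y, -z); pixel columns grow to the right and rows downward; lengths in m; the calibration is good to about 2 mm. A picture is of the moment at which its call begins.
- close_job(): hands the job in; it is judged then, once.
The state is a dict: "time": time; "joint_positions": joint angles; "joint_vel": joint speeds; "joint_torque": joint torques, N m; "ee_pos": TCP position; "eef_rot": TCP orientation; "ft_force": force on the tool from outside, world axes, zero at the start; "torque": the same for the moment, N m; "width": finger opening in m; "grip_force": force on a finger pad.
Only numpy, scipy, OpenCV 4.12 (cv2) and the standard library are available. Lean on these libraries where they do the work, as an engineer would, in place of code of your own. Each camera call takes 0.05 s, during which the arm holds its last target. There are 200 camera calls.

## Working session

There is one attempt and no reset: what is moved stays moved. The work goes in short steps, Python scripts to look and compute and a tool call to move; the robot and the scene stay as the last step left them, time stands still between calls to the robot, and variables do not carry over. Pictures are saved under pics/ and viewed, at most 10 in all, crops included, and the job is handed in when it is done.

Besides the shell and the picture viewer there is one more tool, called after "Request:" by a JSON object that holds its "method" and its "body", one argument or row to a line. step_arm: Moves the arm, as the interface text tells. Shifts and turns lie within -1 to 1; 1 stands for 25 mm of shift or 0.12 rad of turn. Its arguments: {"type":"object","properties":{"delta_pos":{"type":"array"},"turn":{"type":"array"},"grip":{"type":"number"},"newtons":{"type":"number"}},"required":["delta_pos","turn"]}

```bash
mkdir -p pics; cat > h.py <<'E'
from bench import *
import numpy as np, cv2
def snap(n):
    c=camera(n); return c
def pts(c):
    K=c["mtx"];V=c["view"];z=c["z_map"];h,w=z.shape
    u,v=np.meshgrid(np.arange(w),np.arange(h))
    X=(u-K[0,2])/K[0,0]*z;Y=(v-K[1,2])/K[1,1]*z
    P=np.stack([X,-Y,-z,np.ones_like(z)],-1)
    return (P@np.linalg.inv(V).T)[...,:3]
E
python3 - <<'E'
from h import *
ims=[]
for n in("side","top"):
    c=snap(n); np.savez(n+"0.npz",**c); cv2.imwrite(f"pics/{n}0.png",c["image"][...,::-1])
    print(n,c["mtx"],np.linalg.inv(c["view"])[:3].round(3))
print(read_state())
E
```

```text
side [[426.21826851   0.         274.39367999]
 [  0.         426.21826851 211.07121353]
 [  0.           0.           1.        ]] [[-0.946  0.213 -0.243  0.144]
 [-0.322 -0.668  0.671  1.05 ]
 [-0.02   0.713  0.701  1.21 ]]
top [[383.3562205    0.         280.23114238]
 [  0.         383.3562205  205.31096667]
 [  0.           0.           1.        ]] [[ 0.023  0.98  -0.195  0.315]
 [-1.     0.023 -0.003  0.016]
 [ 0.002  0.195  0.981  1.207]]
{'time': 0.1, 'joint_positions': array([-1.22263572,  0.33277733, -0.06469875,  1.46081749,  0.02165575,
        1.34993492, -0.0884998 ]), 'joint_vel': array([ 0.00029384, -0.00219862, -0.00017942, -0.00195361,  0.00069623,
       -0.00047614,  0.00021494]), 'joint_torque': array([ 1.05293839e-03, -6.24548650e+01,  2.44168210e-02, -3.90718067e+01,
       -6.15201378e-02,  3.65349068e-02,  4.97922838e-05]), 'ee_pos': array([0.22635186, 0.58220836, 0.22187213]), 'eef_rot': array([ 1.84305735e-01,  9.82868766e-01, -6.17472557e-04, -5.90916108e-05]), 'ft_force': array([-0.36380982, -0.4585341 , -1.09894853]), 'torque': array([ 0.03307047, -0.00837257,  0.05294398]), 'grip_force': 0.0, 'width': 0.08726305167672926}
```

View pics/top0.png

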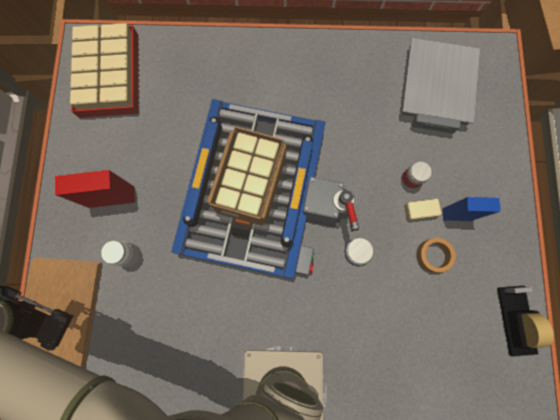

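View pics/side0.png

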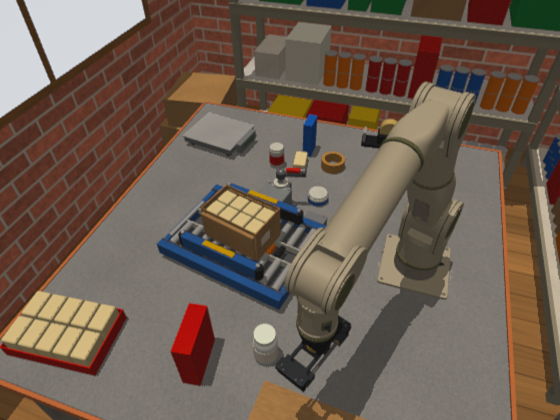

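The top view shows the sealer in the middle (bed ~(250,190)), the gearbox at (325,200), the red handle near (351,212) and the tuna can at (360,250). Next I zoom in and measure.

```bash
python3 - <<'E'
from h import *
for n,(r0,r1,c0,c1) in (("top",(160,280,280,440)),("side",(130,220,240,360))):
    c=dict(np.load(n+"0.npz")); P=pts(c); im=c["image"]
    cv2.imwrite(f"pics/{n}crop.png",cv2.resize(im[r0:r1,c0:c1,::-1],None,fx=5,fy=5,interpolation=cv2.INTER_CUBIC))
    hsv=cv2.cvtColor(im,cv2.COLOR_RGB2HSV)
    red=((hsv[...,0]<8)|(hsv[...,0]>172))&(hsv[...,1]>150)&(hsv[...,2]>80)
    m=red&(P[...,2]>.155)&(P[...,2]<.2)&(P[...,0]>.3)&(P[...,0]<.8)&(abs(P[...,1])<.4)
    Q=P[m]; print(n,len(Q),Q.mean(0).round(3)); 
    mu=Q.mean(0)[:2];_,s,vt=np.linalg.svd(Q[:,:2]-mu); t=(Q[:,:2]-mu)@vt[0]; print(vt[0].round(3),mu+vt[0]*t.min(),mu+vt[0]*t.max())
    y=(hsv[...,0]>15)&(hsv[...,0]<28)&(hsv[...,1]>180)&(abs(P[...,2]-.146)<.012)
    k,l,st,ce=cv2.connectedComponentsWithStats(y.astype(np.uint8))
    for i in range(1,k):
        if st[i,4]>40:
            q=P[l==i];print(" yellow",st[i,4],ce[i].round(),q.mean(0).round(4),cv2.minAreaRect((q[:,:2]*1000).astype(np.float32)))
    for nm,(lo,hi) in dict(all=(.14,.2)).items():
        pass
    # hub/arm dark pts
    m=(P[...,2]>.155)&(P[...,2]<.19)&(np.hypot(P[...,0]-mu[0],P[...,1]-mu[1])<.13)&~red
    q=P[m];print(" other",len(q),q.mean(0).round(3),q.min(0).round(3),q.max(0).round(3))
E
```

```text
top 122 [ 0.504 -0.174  0.183]
[-0.971 -0.237] [ 0.52996713 -0.16738134] [ 0.47867445 -0.17992093]
 yellow 207 [200. 168.] [0.6303 0.2516 0.1458] ((630.7938842773438, 251.69097900390625), (16.553821563720703, 115.2540283203125), 78.9319839477539)
 yellow 199 [298. 188.] [ 0.5769 -0.0298  0.146 ] ((577.2156372070312, -29.645767211914062), (14.993415832519531, 114.2459716796875), 79.30546569824219)
 other 245 [ 0.52  -0.172  0.171] [ 0.455 -0.196  0.155] [ 0.57  -0.147  0.186]
side 60 [ 0.505 -0.169  0.18 ]
[-0.961 -0.277] [ 0.53131124 -0.16177889] [ 0.48004451 -0.17657876]
 yellow 111 [263. 197.] [ 0.5792 -0.0284  0.1441] ((579.4947509765625, -30.607059478759766), (24.494953155517578, 117.02599334716797), 78.85498809814453)
 yellow 176 [218. 248.] [0.6326 0.2519 0.1443] ((633.1798095703125, 249.7603302001953), (29.571935653686523, 120.8467788696289), 79.03943634033203)
 other 152 [ 0.515 -0.166  0.166] [ 0.459 -0.195  0.155] [ 0.574 -0.137  0.183]
```

View pics/topcrop.png

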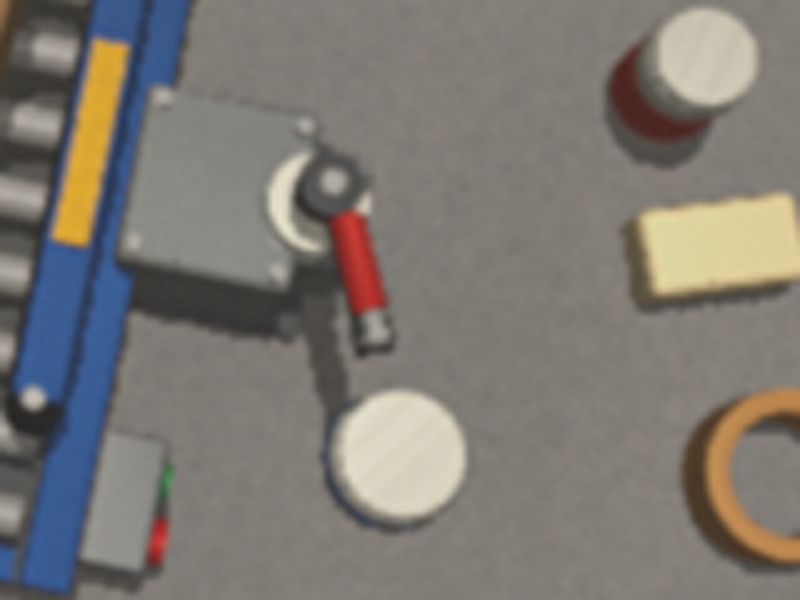

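View pics/sidecrop.png

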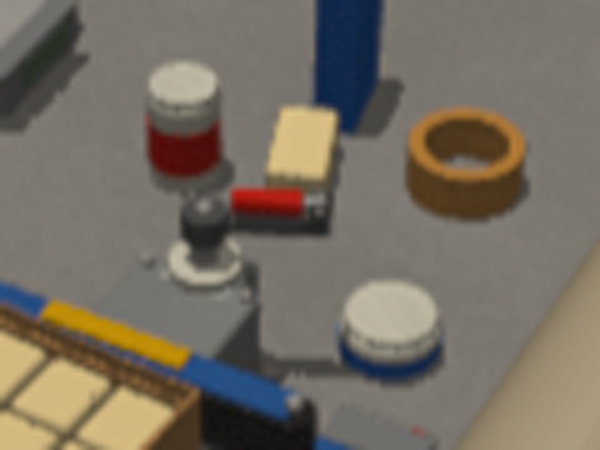

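Request:
{"method": "step_arm", "body": {
  "delta_pos": [
    [0.75,-0.9,0.4],
    [0.75,-0.9,0.4],
    [0.75,-0.9,0.4],
    [0.75,-0.9,0.4],
    [0.75,-0.9,0.4],
    [0.75,-0.9,0.4],
    [0.75,-0.9,0.4],
    [0.75,-0.9,0.4],
    [0.75,-0.9,0.4],
    [0.75,-0.9,0.4],
    [0.75,-0.9,0.4],
    [0.75,-0.9,0.4]
  ],
  "turn": [-0.8,-0.8,-0.8,-0.8,-0.8,-0.8,-0.8,-0.8,-0.8,-0.8,-0.8,-0.8],
  "grip": 0
}}

```text
time: 1.3
ee_pos: [0.452, 0.3114, 0.3427]
eef_rot: [0.691, 0.723, -0.0, -0.0]
ft_force: [0.6, -0.4, -0.0]
width: 0.0871
grip_force: 0.0
```

Request:
{"method": "step_arm", "body": {
  "delta_pos": [
    [0.2,-1,0],
    [0.2,-1,0],
    [0.2,-1,0],
    [0.2,-1,0],
    [0.2,-1,0],
    [0.2,-1,0],
    [0.2,-1,0],
    [0.2,-1,0],
    [0.2,-1,0],
    [0.2,-1,0],
    [0.2,-1,0],
    [0.2,-1,0]
  ],
  "turn": [-0.8,-0.8,-0.8,-0.8,-0.8,-0.8,-0.8,-0.8,-0.8,-0.8,-0.8,-0.8]
}}

```text
time: 2.5
ee_pos: [0.5114, 0.0115, 0.3423]
eef_rot: [0.973, 0.229, -0.0, -0.0]
ft_force: [0.5, 0.3, -0.0]
width: 0.087
grip_force: 0.0
```

Request:
{"method": "step_arm", "body": {
  "delta_pos": [
    [0,-0.92,-0.5],
    [0,-0.92,-0.5],
    [0,-0.92,-0.5],
    [0,-0.92,-0.5],
    [0,-0.92,-0.5],
    [0,-0.92,-0.5],
    [0,-0.92,-0.5],
    [0,-0.92,-0.5],
    [0,0,0]
  ],
  "turn": [-0.22,-0.22,-0.22,-0.22,-0.22,-0.22,-0.22,-0.22,0]
}}

```text
time: 3.4
ee_pos: [0.5097, -0.1756, 0.2405]
eef_rot: [0.992, 0.124, -0.001, 0.001]
ft_force: [0.0, 1.2, -0.1]
width: 0.0872
grip_force: 0.0
```

```bash
python3 - <<'E'
from h import *
for n,(r0,r1,c0,c1) in (("top",(130,250,280,440)),("side",(120,210,230,350))):
    c=snap(n); np.savez(n+"1.npz",**c)
    cv2.imwrite(f"pics/{n}1.png",cv2.resize(c["image"][r0:r1,c0:c1,::-1],None,fx=5,fy=5,interpolation=cv2.INTER_CUBIC))
s=read_state();print(s["ee_pos"],s["joint_positions"],s["ft_force"])
# hub centre from first pictures
for n in("top","side"):
    c=dict(np.load(n+"0.npz"));P=pts(c)
    m=(P[...,2]>.157)&(P[...,2]<.19)&(np.hypot(P[...,0]-.552,P[...,1]+.161)<.03)
    hsv=cv2.cvtColor(c["image"],cv2.COLOR_RGB2HSV); m&=~((hsv[...,1]>150))
    q=P[m]; print(n,len(q),q.mean(0),cv2.minEnclosingCircle((q[:,:2]*1000).astype(np.float32)))
E
```

```text
[ 0.51113268 -0.17220783  0.24196411] [-0.4173182   0.14320887  0.73208045  1.69269334 -0.09753931  1.34387811
 -0.98478956] [-0.25204069  0.38977833  0.03496771]
top 146 [ 0.5499552  -0.16390042  0.16612137] ((546.249267578125, -163.3116455078125), 23.95831298828125)
side 67 [ 0.54991149 -0.15809857  0.16385405] ((550.3079223632812, -161.06224060058594), 24.397329330444336)
```

View pics/side1.png

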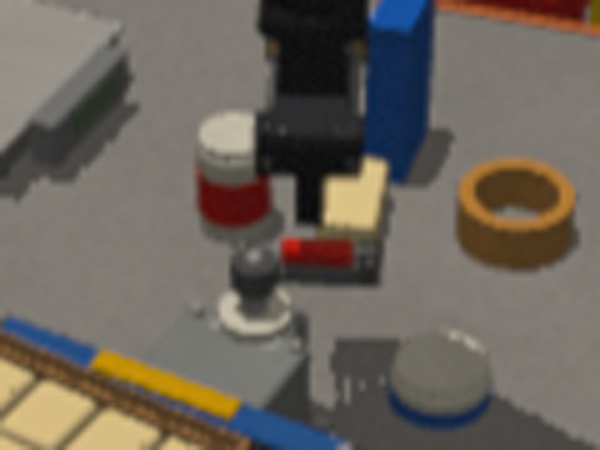

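The fingers hang astride the handle about 40 mm from the hub. I'll descend and grip.

Request:
{"method": "step_arm", "body": {
  "delta_pos": [
    [0,0,-0.7],
    [0,0,-0.7],
    [0,0,-0.7],
    [0,0,-0.7],
    [0,0,-0.4],
    [0,0,-0.2],
    [0,0,0]
  ],
  "turn": [0,0,0,0,0,0,0]
}}

```text
time: 4.2
ee_pos: [0.5115, -0.1711, 0.1575]
eef_rot: [0.992, 0.128, -0.0, -0.0]
ft_force: [0.3, -1.3, 0.6]
width: 0.0873
grip_force: 0.0
```

Request:
{"method": "step_arm", "body": {
  "delta_pos": [
    [0,0,0],
    [0,0,0],
    [0,0,0],
    [0,0,0],
    [0,0,0],
    [0,0,0]
  ],
  "turn": [0,0,0,0,0,0],
  "grip": 1,
  "newtons": 25
}}

```text
time: 4.8
ee_pos: [0.5115, -0.1715, 0.1576]
eef_rot: [0.992, 0.127, 0.0, 0.0]
ft_force: [-0.3, -0.0, -0.2]
width: 0.0466
grip_force: 0.0
```

Request:
{"method": "step_arm", "body": {
  "delta_pos": [
    [0,0,0],
    [0,0,0],
    [0,0,0],
    [0,0,0],
    [0,0,0],
    [0,0,0]
  ],
  "turn": [0,0,0,0,0,0]
}}

```text
time: 5.4
ee_pos: [0.5119, -0.1726, 0.1579]
eef_rot: [0.992, 0.127, 0.001, 0.001]
ft_force: [2.9, -4.6, -1.0]
width: 0.0205
grip_force: 25.0
```

Request:
{"method": "step_arm", "body": {
  "delta_pos": [
    [-0.016,-0.004,0.256],
    [-0.048,-0.013,0.252],
    [-0.08,-0.021,0.243],
    [-0.11,-0.029,0.23],
    [-0.137,-0.036,0.213],
    [-0.163,-0.043,0.193],
    [-0.187,-0.049,0.169],
    [-0.206,-0.054,0.142],
    [-0.222,-0.058,0.114],
    [-0.235,-0.062,0.082],
    [-0.244,-0.064,0.05],
    [-0.248,-0.065,0.017]
  ],
  "turn": [0,0,0,0,0,0,0,0,0,0,0,0]
}}

```text
time: 6.6
ee_pos: [0.4665, -0.1839, 0.2078]
eef_rot: [0.992, 0.128, 0.003, 0.001]
ft_force: [10.4, -0.2, 1.2]
width: 0.0203
grip_force: 25.0
```

Request:
{"method": "step_arm", "body": {
  "delta_pos": [
    [-0.08,-0.02,0],
    [0,0,0]
  ],
  "turn": [0,0]
}}

```text
time: 6.8
ee_pos: [0.4643, -0.1844, 0.208]
eef_rot: [0.992, 0.128, 0.003, 0.001]
ft_force: [8.4, -1.5, 2.0]
width: 0.0202
grip_force: 25.0
```

```bash
python3 - <<'E'
from h import *
for n,(r0,r1,c0,c1) in (("side",(120,210,230,350)),):
    c=snap(n); np.savez(n+"2.npz",**c)
    cv2.imwrite(f"pics/{n}2.png",cv2.resize(c["image"][r0:r1,c0:c1,::-1],None,fx=5,fy=5,interpolation=cv2.INTER_CUBIC))
s=read_state();print(s["ee_pos"],s["ft_force"],s["torque"])
E
```

```text
[ 0.46431579 -0.18443141  0.20797017] [ 7.71430731 -1.56728499  2.35241018] [-0.28362387 -1.70693131 -0.01055228]
```

View pics/side2.png

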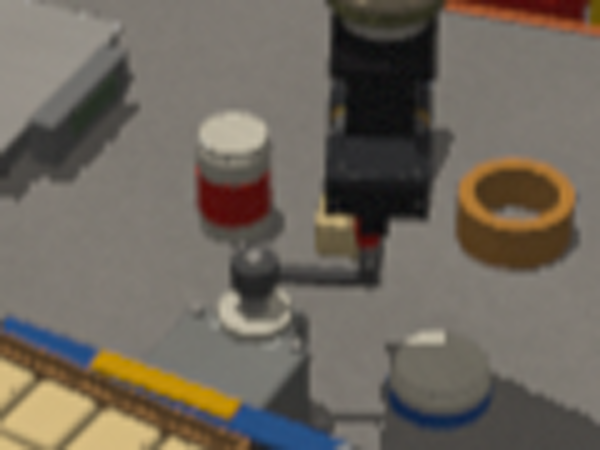

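The handle stands upright (about (370,240) in the crop), with the gripper holding it and ~8 N against the stop. Now a helper to work out the circle steps.

```bash
cat > circ.py <<'E'
import numpy as np,json
S=np.array([.5505,-.162]);PH=np.radians(79.2)
def rows(cmd,q0,dq,n,r=.0905,c=S):
    a=PH-(q0+dq*np.arange(1,n+1)); p=c+r*np.stack([np.cos(a),np.sin(a)],1)
    d=np.diff(np.vstack([cmd,p]),axis=0)/.025
    d=d.round(2); print("q",round(q0+n*dq,3),"end",(np.array(cmd)+.025*d.sum(0)).round(5).tolist()); print(json.dumps([[x,y,0] for x,y in d.tolist()]))
def tang(f,q):
    a=PH-q; f=np.array(f[:2]); t=np.array([np.sin(a),-np.cos(a)]); return (-f@t, f@np.array([np.cos(a),np.sin(a)]))
E
python3 - <<'E'
from circ import *
rows([.462,-.1847],4.27,.18,12)
rows([.462,-.1847],4.27,.18,24)
E
```

```text
q 6.43 end [0.5805, -0.07645]
[[-0.07, 0.64, 0], [0.01, 0.65, 0], [0.13, 0.64, 0], [0.24, 0.61, 0], [0.34, 0.55, 0], [0.44, 0.48, 0], [0.52, 0.4, 0], [0.58, 0.3, 0], [0.62, 0.19, 0], [0.65, 0.07, 0], [0.65, -0.04, 0], [0.63, -0.16, 0]]
q 8.59 end [0.60525, -0.23445]
[[-0.07, 0.64, 0], [0.01, 0.65, 0], [0.13, 0.64, 0], [0.24, 0.61, 0], [0.34, 0.55, 0], [0.44, 0.48, 0], [0.52, 0.4, 0], [0.58, 0.3, 0], [0.62, 0.19, 0], [0.65, 0.07, 0], [0.65, -0.04, 0], [0.63, -0.16, 0], [0.59, -0.27, 0], [0.54, -0.37, 0], [0.46, -0.46, 0], [0.37, -0.54, 0], [0.27, -0.59, 0], [0.16, -0.63, 0], [0.04, -0.65, 0], [-0.07, -0.65, 0], [-0.19, -0.62, 0], [-0.3, -0.58, 0], [-0.4, -0.52, 0], [-0.48, -0.44, 0]]
```

Request:
{"method": "step_arm", "body": {
  "delta_pos": [
    [-0.07,0.64,0],
    [0.01,0.65,0],
    [0.13,0.64,0],
    [0.24,0.61,0],
    [0.34,0.55,0],
    [0.44,0.48,0],
    [0.52,0.4,0],
    [0.58,0.3,0],
    [0.62,0.19,0],
    [0.65,0.07,0],
    [0.65,-0.04,0],
    [0.63,-0.16,0]
  ],
  "turn": [0,0,0,0,0,0,0,0,0,0,0,0]
}}

```text
time: 8.05
ee_pos: [0.5801, -0.0817, 0.2077]
eef_rot: [0.992, 0.125, -0.001, 0.003]
ft_force: [-11.1, -16.5, 13.0]
width: 0.02
grip_force: 25.0
```

```bash
sed -i 's/-.162\]/-.165]/' circ.py; python3 - <<'E'
from circ import *
rows([.5805,-.07645],6.43,.18,12,.0895)
E
```

```text
q 8.59 end [0.60475, -0.2367]
[[0.56, -0.43, 0], [0.53, -0.37, 0], [0.46, -0.46, 0], [0.37, -0.53, 0], [0.27, -0.59, 0], [0.16, -0.62, 0], [0.04, -0.64, 0], [-0.07, -0.64, 0], [-0.19, -0.62, 0], [-0.29, -0.57, 0], [-0.39, -0.51, 0], [-0.48, -0.43, 0]]
```

Request:
{"method": "step_arm", "body": {
  "delta_pos": [
    [0.56,-0.43,0],
    [0.53,-0.37,0],
    [0.46,-0.46,0],
    [0.37,-0.53,0],
    [0.27,-0.59,0],
    [0.16,-0.62,0],
    [0.04,-0.64,0],
    [-0.07,-0.64,0],
    [-0.19,-0.62,0],
    [-0.29,-0.57,0],
    [-0.39,-0.51,0],
    [-0.48,-0.43,0]
  ],
  "turn": [0,0,0,0,0,0,0,0,0,0,0,0]
}}

```text
time: 9.25
ee_pos: [0.6052, -0.2336, 0.2079]
eef_rot: [0.992, 0.129, 0.001, -0.002]
ft_force: [-2.8, 10.6, 12.3]
width: 0.0201
grip_force: 25.0
```

```bash
python3 - <<'E'
from h import *
from circ import *
c=snap("top"); np.savez("top3.npz",**c)
cv2.imwrite("pics/top3.png",cv2.resize(c["image"][90:290,160:400,::-1],None,fx=3,fy=3,interpolation=cv2.INTER_CUBIC))
s=read_state();print(s["ee_pos"],s["ft_force"],s["ee_pos"][:2]-S,tang(s["ft_force"],8.59))
P=pts(c);hsv=cv2.cvtColor(c["image"],cv2.COLOR_RGB2HSV)
y=(hsv[...,0]>15)&(hsv[...,0]<28)&(hsv[...,1]>180)&(abs(P[...,2]-.146)<.012)
k,l,st,ce=cv2.connectedComponentsWithStats(y.astype(np.uint8))
for i in range(1,k):
    if st[i,4]>40: q=P[l==i];print(st[i,4],q.mean(0).round(4))
rows([.60475,-.2367],8.59,.15,12,.0895)
E
```

```text
[ 0.60273205 -0.23592783  0.20781123] [-8.3105866  11.94975933 11.46513118] [ 0.05223205 -0.07092783] (np.float64(0.5618413761338313), np.float64(-14.54465303969572))
201 [0.6256 0.2265 0.1459]
201 [ 0.5808 -0.0047  0.1456]
q 10.39 end [0.4685, -0.2007]
[[-0.47, -0.28, 0], [-0.49, -0.22, 0], [-0.52, -0.14, 0], [-0.53, -0.06, 0], [-0.54, 0.02, 0], [-0.53, 0.1, 0], [-0.51, 0.17, 0], [-0.48, 0.25, 0], [-0.43, 0.32, 0], [-0.38, 0.38, 0], [-0.32, 0.43, 0], [-0.25, 0.47, 0]]
```

View pics/top3.png

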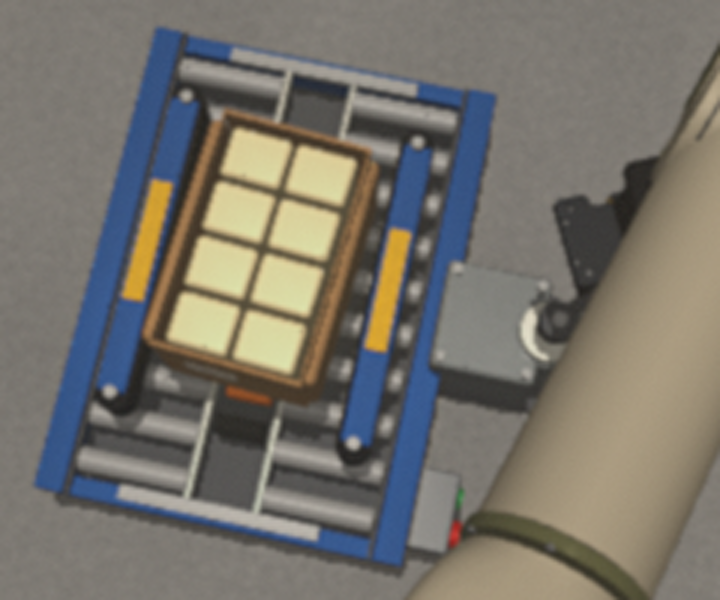

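The gap from belts to carton is still clear on both sides (carton centre ~(262,255), belts at ~(150,240) and (388,290)); the carton is ~4° askew. I'll continue with a smaller radius to relieve the side force.

```bash
python3 - <<'E'
from circ import *
rows([.60475,-.2367],8.59,.15,10,.0885)
E
```

```text
q 10.09 end [0.484, -0.2232]
[[-0.48, -0.24, 0], [-0.48, -0.22, 0], [-0.51, -0.14, 0], [-0.53, -0.06, 0], [-0.53, 0.02, 0], [-0.52, 0.09, 0], [-0.5, 0.17, 0], [-0.47, 0.24, 0], [-0.43, 0.31, 0], [-0.38, 0.37, 0]]
```

Request:
{"method": "step_arm", "body": {
  "delta_pos": [
    [-0.48,-0.24,0.06],
    [-0.48,-0.22,0],
    [-0.51,-0.14,0],
    [-0.53,-0.06,0],
    [-0.53,0.02,0],
    [-0.52,0.09,0],
    [-0.5,0.17,0],
    [-0.47,0.24,0],
    [-0.43,0.31,0],
    [-0.38,0.37,0]
  ],
  "turn": [0,0,0,0,0,0,0,0,0,0]
}}

```text
time: 10.3
ee_pos: [0.4824, -0.2258, 0.2082]
eef_rot: [0.992, 0.126, -0.001, 0.002]
ft_force: [-2.7, -9.6, 0.4]
width: 0.0202
grip_force: 25.0
```

```bash
python3 - <<'E'
from h import *
from circ import *
s=read_state();print(s["ee_pos"],s["ft_force"],np.hypot(*(s["ee_pos"][:2]-S)),tang(s["ft_force"],10.09))
rows([.484,-.2232],10.09,.06,8,.0885)
E
```

```text
[ 0.48237983 -0.22584246  0.20819027] [-2.74017146 -9.64745253  0.40529306] 0.09133543527040797 (np.float64(5.470761117426172), np.float64(8.405513230453852))
q 10.57 end [0.46475, -0.1857]
[[-0.14, 0.17, 0], [-0.12, 0.17, 0], [-0.11, 0.18, 0], [-0.1, 0.19, 0], [-0.09, 0.19, 0], [-0.08, 0.2, 0], [-0.07, 0.2, 0], [-0.06, 0.2, 0]]
```

```bash
python3 - <<'E'
import numpy as np
from scipy.optimize import least_squares
p=np.array([[.4643,-.1844],[.5801,-.0817],[.6027,-.2359],[.4824,-.2258]])
r=least_squares(lambda x:np.hypot(*(p-x).T)-.0888,[.55,-.165]);print(r.x,r.fun)
import circ; circ.rows([.484,-.2232],10.09,.06,8,.0888,r.x)
E
```

```text
[ 0.54960071 -0.16541763] [-0.0014127   0.00030021 -0.00055432  0.0015436 ]
q 10.57 end [0.46325, -0.1862]
[[-0.19, 0.14, 0], [-0.13, 0.17, 0], [-0.11, 0.18, 0], [-0.1, 0.19, 0], [-0.09, 0.19, 0], [-0.08, 0.2, 0], [-0.07, 0.2, 0], [-0.06, 0.21, 0]]
```

Request:
{"method": "step_arm", "body": {
  "delta_pos": [
    [-0.19,0.14,0],
    [-0.13,0.17,0],
    [-0.11,0.18,0],
    [-0.1,0.19,0],
    [-0.09,0.19,0],
    [-0.08,0.2,0],
    [-0.07,0.2,0],
    [-0.06,0.21,0]
  ],
  "turn": [0,0,0,0,0,0,0,0]
}}

```text
time: 11.1
ee_pos: [0.4617, -0.188, 0.2081]
eef_rot: [0.992, 0.126, -0.001, 0.001]
ft_force: [-5.5, -7.0, 3.3]
width: 0.02
grip_force: 25.0
```

```bash
sed -i 's/S=np.*/S=np.array([.5496,-.1654]);PH=np.radians(79.1)/' circ.py; cat > st.py <<'E'
from h import *
from circ import *
import sys
def st(cmd,q,dq,n,r=.0888):
    s=read_state();d=s["ee_pos"][:2]-S;a=(PH-np.arctan2(d[1],d[0]))%(2*np.pi)
    t=tang(s["ft_force"],a);print("t",s["time"],"qact",round(a+2*np.pi,3),"r",np.hypot(*d).round(4),"tan %.2f rad %.2f"%t,"fz",s["ft_force"][2].round(1),"lag",(np.array(cmd)-s["ee_pos"][:2]).round(4))
    rows(cmd,q,dq,n,r)
E
python3 -c "
from st import *
st([.46325,-.1862],10.57,.05,6)"
```

```text
t 11.1 qact 10.553 r 0.0907 tan 5.37 rad 7.09 fz 3.3 lag [0.0015 0.0018]
q 10.87 end [0.461, -0.1592]
[[-0.04, 0.18, 0], [-0.03, 0.18, 0], [-0.02, 0.18, 0], [-0.01, 0.18, 0], [-0.0, 0.18, 0], [0.01, 0.18, 0]]
```

Request:
{"method": "step_arm", "body": {
  "delta_pos": [
    [-0.09,0.18,0],
    [-0.05,0.18,0],
    [-0.02,0.18,0],
    [-0.01,0.18,0],
    [0.0,0.18,0]
  ],
  "turn": [0,0,0,0,0]
}}

```text
time: 11.6
ee_pos: [0.4585, -0.1646, 0.2081]
eef_rot: [0.992, 0.127, -0.0, 0.001]
ft_force: [-0.7, -5.0, 0.1]
width: 0.0203
grip_force: 25.0
```

```bash
python3 -c "
from st import *
st([.459,-.1637],10.82,.03,4,.0902)"
```

```text
t 11.6 qact 10.814 r 0.0911 tan 5.01 rad 0.71 fz 0.1 lag [0.0005 0.0009]
q 10.94 end [0.46025, -0.1532]
[[0.02, 0.09, 0], [0.01, 0.11, 0], [0.01, 0.11, 0], [0.01, 0.11, 0]]
```

```bash
python3 -c "
from circ import *
c=np.array([.459,-.1637]);q=10.82
for i in range(21):
    a=PH-(q+.12);p=S+.0905*np.array([np.cos(a),np.sin(a)]);d=((p-c)/.025/4).round(2)
    print(round(q+.12,2),d.tolist(),'tdir',(-np.sin(a)).round(2),np.cos(a).round(2));c=c+d*.1;q+=.12"
```

```text
10.94 [0.01, 0.1] tdir -0.13 -0.99
11.06 [0.02, 0.11] tdir -0.25 -0.97
11.18 [0.03, 0.1] tdir -0.37 -0.93
11.3 [0.05, 0.1] tdir -0.47 -0.88
11.42 [0.06, 0.09] tdir -0.58 -0.82
11.54 [0.06, 0.09] tdir -0.67 -0.74
11.66 [0.08, 0.08] tdir -0.75 -0.66
11.78 [0.09, 0.06] tdir -0.83 -0.56
11.9 [0.09, 0.06] tdir -0.89 -0.46
12.02 [0.1, 0.04] tdir -0.94 -0.35
12.14 [0.1, 0.03] tdir -0.97 -0.23
12.26 [0.11, 0.02] tdir -0.99 -0.12
12.38 [0.11, 0.01] tdir -1.0 0.0
12.5 [0.11, -0.01] tdir -0.99 0.12
12.62 [0.1, -0.02] tdir -0.97 0.24
12.74 [0.11, -0.03] tdir -0.93 0.36
12.86 [0.1, -0.05] tdir -0.89 0.47
12.98 [0.09, -0.05] tdir -0.82 0.57
13.1 [0.09, -0.07] tdir -0.75 0.66
13.22 [0.07, -0.08] tdir -0.66 0.75
13.34 [0.07, -0.08] tdir -0.57 0.82
```

Request:
{"method": "step_arm", "body": {
  "delta_pos": [
    [0.01,0.11,0],
    [0.01,0.11,0],
    [0.01,0.11,0],
    [0.01,0.11,0]
  ],
  "turn": [0,0,0,0]
}}

```text
time: 12.0
ee_pos: [0.4594, -0.1536, 0.2081]
eef_rot: [0.992, 0.127, -0.001, 0.001]
ft_force: [-1.5, -4.5, 1.0]
width: 0.0199
grip_force: 25.0
```

Request:
{"method": "step_arm", "body": {
  "delta_pos": [
    [0.02,0.11,0],
    [0.02,0.11,0],
    [0.02,0.11,0],
    [0.02,0.11,0]
  ],
  "turn": [0,0,0,0]
}}

```text
time: 12.4
ee_pos: [0.4615, -0.1425, 0.2081]
eef_rot: [0.992, 0.127, -0.0, 0.001]
ft_force: [-0.7, -5.2, 1.2]
width: 0.0204
grip_force: 25.0
```

Request:
{"method": "step_arm", "body": {
  "delta_pos": [
    [0.03,0.1,0],
    [0.03,0.1,0],
    [0.03,0.1,0],
    [0.03,0.1,0]
  ],
  "turn": [0,0,0,0]
}}

```text
time: 12.8
ee_pos: [0.4647, -0.1325, 0.2081]
eef_rot: [0.992, 0.127, -0.0, 0.001]
ft_force: [-0.3, -5.1, 1.1]
width: 0.0201
grip_force: 25.0
```

Request:
{"method": "step_arm", "body": {
  "delta_pos": [
    [0.05,0.1,0],
    [0.05,0.1,0],
    [0.05,0.1,0],
    [0.05,0.1,0]
  ],
  "turn": [0,0,0,0]
}}

```text
time: 13.2
ee_pos: [0.4695, -0.1225, 0.2081]
eef_rot: [0.992, 0.127, -0.001, 0.0]
ft_force: [-1.3, -4.8, 1.6]
width: 0.0201
grip_force: 25.0
```

Request:
{"method": "step_arm", "body": {
  "delta_pos": [
    [0.06,0.09,0],
    [0.06,0.09,0],
    [0.06,0.09,0],
    [0.06,0.09,0]
  ],
  "turn": [0,0,0,0]
}}

```text
time: 13.6
ee_pos: [0.4752, -0.1137, 0.2081]
eef_rot: [0.992, 0.127, -0.001, 0.0]
ft_force: [-4.0, -6.1, 1.8]
width: 0.0201
grip_force: 25.0
```

Request:
{"method": "step_arm", "body": {
  "delta_pos": [
    [0.06,0.09,0]
  ],
  "turn": [0]
}}

```text
time: 13.7
ee_pos: [0.4765, -0.1118, 0.208]
eef_rot: [0.992, 0.126, -0.001, 0.001]
ft_force: [-4.6, -7.3, 3.5]
width: 0.0206
grip_force: 25.0
```

```bash
python3 - <<'E'
from h import *
from circ import *
s=read_state();d=s["ee_pos"][:2]-S;a=(PH-np.arctan2(d[1],d[0]))%(2*np.pi)
print(a+2*np.pi,np.hypot(*d),tang(s["ft_force"],a))
c=snap("top"); cv2.imwrite("pics/top4.png",cv2.resize(c["image"][90:290,160:400,::-1],None,fx=3,fy=3,interpolation=cv2.INTER_CUBIC))
s=read_state();print(tang(s["ft_force"],a))
E
```

```text
11.438630427078971 0.09063829017031508 (np.float64(8.642953623891362), np.float64(-0.6435315969500657))
(np.float64(7.285747631620712), np.float64(-0.6954177265864716))
```

View pics/top4.png

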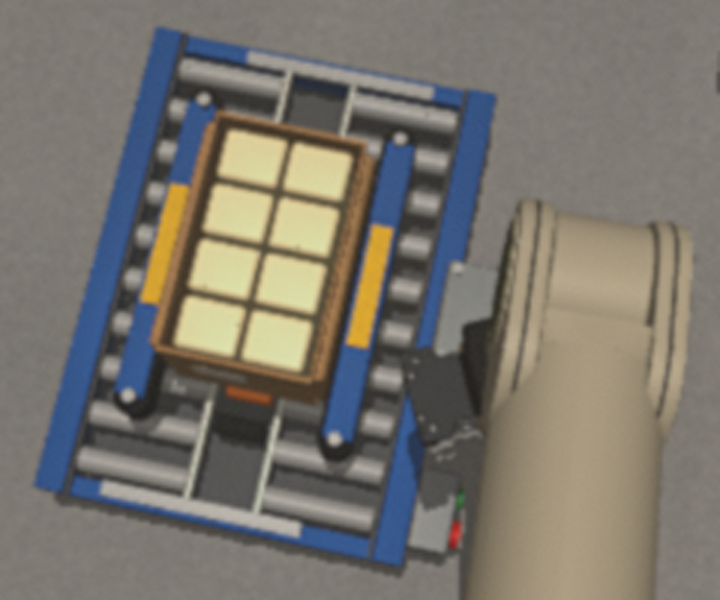

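Carton is straight and touched by both belts (~(165,240) and (370,290)); effort is up 3.7 N. I'll make one more small step.

Request:
{"method": "step_arm", "body": {
  "delta_pos": [
    [0.06,0.08,0]
  ],
  "turn": [0]
}}

```text
time: 13.85
ee_pos: [0.4778, -0.1102, 0.208]
eef_rot: [0.992, 0.126, -0.001, 0.001]
ft_force: [-5.6, -8.0, 3.6]
width: 0.0201
grip_force: 25.0
```

```bash
python3 - <<'E'
from h import *
from circ import *
s=read_state();d=s["ee_pos"][:2]-S;a=(PH-np.arctan2(d[1],d[0]))%(2*np.pi)
print(a+2*np.pi,np.hypot(*d),tang(s["ft_force"],a))
E
```

```text
11.461129732950042 0.09060028695340012 (np.float64(9.70004453863628), np.float64(-0.4568524906214163))
```

Snug at about +4.7 N (~35 N on the belts). I'll ease off the tangential push slightly and turn the gripper square to the arm, letting the sleeve spin.

Request:
{"method": "step_arm", "body": {
  "delta_pos": [
    [-0.02,-0.03,0],
    [0,0,0],
    [0,0,0],
    [0,0,0],
    [0,0,0],
    [0,0,0],
    [0,0,0],
    [0,0,0],
    [0,0,0],
    [0,0,0],
    [0,0,0],
    [0,0,0]
  ],
  "turn": [-0.63,-0.63,-0.63,-0.63,-0.63,-0.63,-0.63,-0.63,-0.63,-0.63,-0.63,-0.63]
}}

```text
time: 15.05
ee_pos: [0.4775, -0.1074, 0.208]
eef_rot: [0.947, -0.321, -0.002, -0.001]
ft_force: [-6.3, 5.1, 6.4]
width: 0.0201
grip_force: 25.0
```

```bash
python3 - <<'E'
from h import *
from circ import *
s=read_state();d=s["ee_pos"][:2]-S;a=(PH-np.arctan2(d[1],d[0]))%(2*np.pi)
print(s["ee_pos"],s["joint_positions"].round(2),a+2*np.pi,np.hypot(*d),tang(s["ft_force"],a),s["ft_force"])
w=np.degrees(PH-a)%360; q=s["eef_rot"];y=np.degrees(2*np.arctan2(q[1],q[0]))-90
print(w,y)
# fold path: grip point relative to pivot, 49 mm
th=np.radians(np.linspace(90,0,25));h=-np.array([np.cos(np.radians(w)),np.sin(np.radians(w))])
P=np.stack([.048*np.cos(th)*h[0],.048*np.cos(th)*h[1],.048*np.sin(th)],1)
D=np.diff(P,axis=0)/.025;print(D.round(2).tolist(),D.sum(0),D.round(2).sum(0))
E
```

```text
[ 0.47746568 -0.10735223  0.20804242] [-0.46  0.03  0.61  1.85 -0.02  1.27 -2.07] 11.482944424106277 0.09258997089223785 (np.float64(-0.08323681118328737), np.float64(8.10962135417299)) [-6.2658004   5.14904188  6.41395843]
141.17574811542866 -127.44856191430459
[[0.1, -0.08, -0.0], [0.1, -0.08, -0.01], [0.1, -0.08, -0.02], [0.1, -0.08, -0.03], [0.09, -0.08, -0.04], [0.09, -0.07, -0.04], [0.09, -0.07, -0.05], [0.09, -0.07, -0.06], [0.08, -0.07, -0.07], [0.08, -0.06, -0.07], [0.08, -0.06, -0.08], [0.07, -0.06, -0.09], [0.07, -0.05, -0.09], [0.06, -0.05, -0.1], [0.06, -0.05, -0.1], [0.05, -0.04, -0.11], [0.05, -0.04, -0.11], [0.04, -0.03, -0.11], [0.03, -0.03, -0.12], [0.03, -0.02, -0.12], [0.02, -0.02, -0.12], [0.02, -0.01, -0.12], [0.01, -0.01, -0.13], [0.0, -0.0, -0.13]] [ 1.49581952 -1.20371257 -1.92      ] [ 1.51 -1.21 -1.92]
```

Request:
{"method": "step_arm", "body": {
  "delta_pos": [
    [0.21,-0.17,-0.02],
    [0.21,-0.17,-0.05],
    [0.2,-0.16,-0.09],
    [0.19,-0.15,-0.12],
    [0.18,-0.14,-0.15],
    [0.16,-0.13,-0.18]
  ],
  "turn": [0,0,0,0,0,0]
}}

```text
time: 15.65
ee_pos: [0.5071, -0.1303, 0.193]
eef_rot: [0.948, -0.319, -0.001, -0.001]
ft_force: [-4.0, 5.4, 7.2]
width: 0.0202
grip_force: 25.0
```

```bash
python3 - <<'E'
from h import *
from circ import *
s=read_state();d=s["ee_pos"][:2]-S;a=(PH-np.arctan2(d[1],d[0]))%(2*np.pi)
print(s["ee_pos"],a+2*np.pi,np.hypot(*d),tang(s["ft_force"],a),s["ft_force"])
E
```

```text
[ 0.50710291 -0.13031481  0.19304506] 11.495484736067192 0.05510873783607645 (np.float64(-1.595737255864181), np.float64(6.539966084208466)) [-4.02736038  5.39424713  7.23271616]
```

Request:
{"method": "step_arm", "body": {
  "delta_pos": [
    [0.14,-0.11,-0.2],
    [0.12,-0.09,-0.22],
    [0.1,-0.08,-0.24],
    [0.07,-0.05,-0.26],
    [0.04,-0.03,-0.27],
    [0.01,-0.01,-0.27],
    [0,0,-0.08],
    [0,0,0]
  ],
  "turn": [0,0,0,0,0,0,0,0]
}}

```text
time: 16.45
ee_pos: [0.5211, -0.1406, 0.1554]
eef_rot: [0.948, -0.32, 0.002, -0.001]
ft_force: [4.5, 0.5, 4.0]
width: 0.02
grip_force: 25.0
```

```bash
python3 - <<'E'
from h import *
from circ import *
s=read_state();d=s["ee_pos"][:2]-S;a=(PH-np.arctan2(d[1],d[0]))%(2*np.pi)
print(s["ee_pos"],a+2*np.pi,np.hypot(*d),tang(s["ft_force"],a),s["ft_force"])
E
```

```text
[ 0.52107858 -0.1406018   0.15537572] 11.52101630080804 0.037794470688489686 (np.float64(-3.348262121764076), np.float64(-3.1005555994343443)) [4.53672484 0.49237382 3.99095351]
```

Request:
{"method": "step_arm", "body": {
  "delta_pos": [
    [0,0,-0.08],
    [0,0,-0.06],
    [0,0,0]
  ],
  "turn": [0,0,0]
}}

```text
time: 16.75
ee_pos: [0.5212, -0.1406, 0.1526]
eef_rot: [0.948, -0.32, 0.002, -0.001]
ft_force: [1.7, 0.8, 11.4]
width: 0.0201
grip_force: 25.0
```

Request:
{"method": "step_arm", "body": {
  "delta_pos": [
    [0,0,0],
    [0,0,0],
    [0,0,0],
    [0,0,0],
    [0,0,0],
    [0,0,0],
    [0,0,0]
  ],
  "turn": [0,0,0,0,0,0,0],
  "grip": 0.45
}}

```text
time: 17.45
ee_pos: [0.5193, -0.1412, 0.1508]
eef_rot: [0.947, -0.32, -0.0, 0.0]
ft_force: [0.1, -0.3, 0.2]
width: 0.0474
grip_force: 0.0
```

Request:
{"method": "step_arm", "body": {
  "delta_pos": [
    [0,0,0.5],
    [0,0,1],
    [0,0,1],
    [0,0,1],
    [0,0,1],
    [0,0,1],
    [0,0,1],
    [-0.5,-0.8,0.5],
    [-0.8,-1,0],
    [-0.8,-1,0],
    [-0.8,-1,0]
  ],
  "turn": [0,0,0,0,0,0,0,0,0,0,0]
}}

```text
time: 18.55
ee_pos: [0.4458, -0.2373, 0.3269]
eef_rot: [0.947, -0.32, 0.0, -0.0]
ft_force: [0.2, -0.1, 0.6]
width: 0.048
grip_force: 0.0
```

```bash
python3 - <<'E'
from h import *
for n,(r0,r1,c0,c1) in (("side",(120,230,210,350)),("top",(90,290,160,400))):
    c=snap(n); np.savez(n+"5.npz",**c);P=pts(c);hsv=cv2.cvtColor(c["image"],cv2.COLOR_RGB2HSV)
    cv2.imwrite(f"pics/{n}5.png",cv2.resize(c["image"][r0:r1,c0:c1,::-1],None,fx=3 if n=="top" else 5,fy=3 if n=="top" else 5,interpolation=cv2.INTER_CUBIC))
    red=((hsv[...,0]<8)|(hsv[...,0]>172))&(hsv[...,1]>150)&(np.hypot(P[...,0]-.55,P[...,1]+.165)<.12)&(P[...,2]>.15)
    q=P[red]; print(n,len(q)); 
    if len(q)>9:
        m=q.mean(0);_,_,vt=np.linalg.svd(q-m);t=(q-m)@vt[0];print(m,m+vt[0]*t.min(),m+vt[0]*t.max(),q.min(0),q.max(0))
print(read_state()["ee_pos"],read_state()["ft_force"])
E
```

```text
side 58
[ 0.51702891 -0.12972799  0.18007183] [ 0.55573392 -0.16187782  0.17601398] [ 0.4943769  -0.1109124   0.18244667] [ 0.49440942 -0.17123621  0.16205035] [ 0.54649654 -0.10916283  0.1893731 ]
top 117
[ 0.5123431  -0.13552886  0.18327551] [ 0.53389694 -0.15008473  0.18359328] [ 0.49127865 -0.12130348  0.18296495] [ 0.48709459 -0.15549308  0.17693017] [ 0.53654953 -0.11704007  0.18929131]
[ 0.44388913 -0.24053667  0.32738137] [0.01548094 0.21221965 0.36956822]
```

View pics/side5.png

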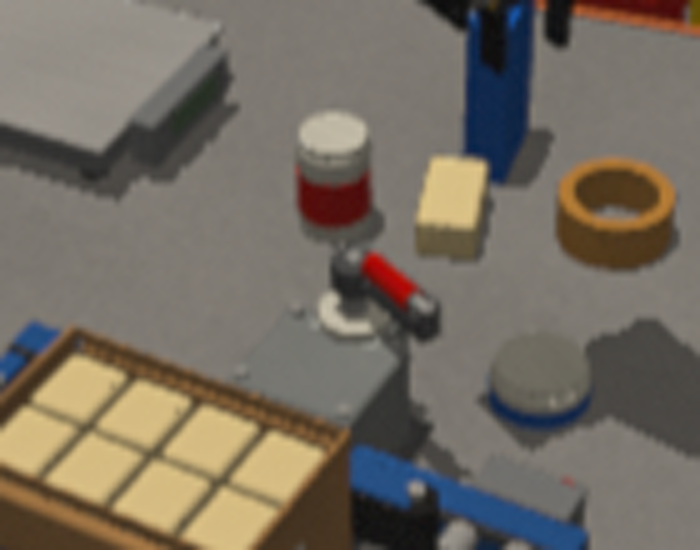

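The handle lies flat along the arm (~(395,280)): its hub and pivot ends read 0.1836 and 0.1830 m, so it's level. Last check is the carton.

View pics/top5.png

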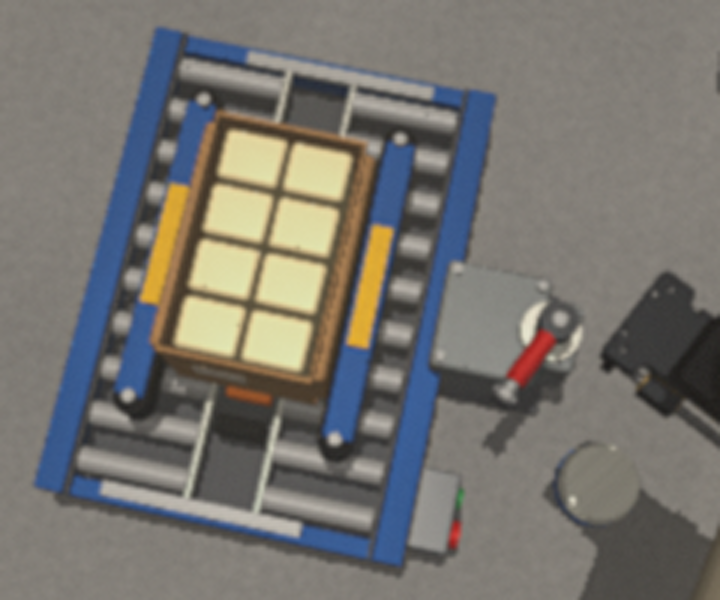

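The carton looks in line with the belts (carton edges and belts both tilt ~14° in the picture), and the gripper is clear. I'll check the angle by number and then hand in.

```bash
python3 - <<'E'
from h import *
c=dict(np.load("top5.npz"));P=pts(c);hsv=cv2.cvtColor(c["image"],cv2.COLOR_RGB2HSV)
hi=(P[...,2]>.19)&(np.hypot(P[...,0]-.605,P[...,1]-.11)<.16)&(hsv[...,0]<35)
q=P[hi];print(len(q),cv2.minAreaRect((q[:,:2]*1000).astype(np.float32)))
s=read_state();print(s["ft_force"],s["joint_vel"].round(3).max())
print("belts at 79.1 deg"); print(close_job())
E
```

```text
4068 ((605.9215087890625, 109.64788055419922), (162.9430694580078, 231.0450897216797), 78.78425598144531)
[0.01548094 0.21221965 0.36956822] 0.031
belts at 79.1 deg
the job is handed in; nothing more can be done
None
```

I clamped the carton with the crank, folded the handle back flat and let go, then handed the job in; no verdict came back. Crank effort had risen about 4.7 N over free running (roughly 35 N per belt), but I couldn't measure the belt force after letting go and estimate 18–30 N (12–60 N needed); the carton is in line with the belts to about 0.3°.

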